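# Close the flask at the tea station with the lid that fits

## Robot

A 6-joint arm with a two-finger parallel gripper is mounted at the origin on the work surface. World frame = base frame: x ahead of the robot, y to its left, z up, the work surface at z = 0. Lengths are in mm, angles in rad, forces in N, time in s.
With the tool pointing down it reaches from about 300 to 775 mm from the base axis. Payload 14.6 kg.
Tool frame: the origin (TCP) lies between the finger pads; the fingertips stand 14 mm ahead of it and the grasp point (between the pads) lies 5 mm behind it; z points along the fingers, y is the line along which they close (so a half turn about z gives the same grasp; the last joint's range is limited). The gripper opens to 85 mm and grips with 20 to 120 N. Pads are 22 mm wide; open, the fingers measure 114 mm over their backs; the gripper's body (76 mm by 85 mm) begins 54 mm behind the grasp point. The pads swing forward as they close: fully open they stand 13 mm farther back than shut.
Start: joints at [1.081, 0.3, 1.521, -0, 1.321, -0.067], TCP at [225.67, 501.56, 245.281] pointing down, gripper open.
Joint ranges: [-3.03, 3.03], [-0.79, 2.21], [0.23, 2.52], [-1.04, 4.18], [0, 3.07], [-2.55, 2.55]. Speed limits (rad/s): [2.22, 2.22, 2.57, 3.14, 3.14, 3.14].

## Interface

Orientations are given as [roll, pitch, yaw] about the fixed x, y, z axes, in that order (R = Rz(yaw) Ry(pitch) Rx(roll)).
In Python, from cell import robot gives the robot as it stands.
- The arm moves only by the tool arm_command, never from a script. Its argument "motion" is text: rows parted by semicolons, each of 7 numbers parted by spaces: the closure in counts, from 0 (fully open) to 255 (shut), then the shift along the tool's x, y, z in mm, then the turn, a rotation vector about the tool's x, y, z in rad. In form: gripper dx dy dz rx ry rz; .... A call has 1 to 8 rows; each row is the pose to reach, as a shift and turn from the pose commanded when the call began, along the tool's axes at that moment; what a row does not reach only later rows make up. A row lasts 1/12 s, in which the tool goes at most 41.7 mm and 7.16 degrees, less where a joint would pass 70% of its speed; a pose out of reach is approached as far as the arm can. A call with a gripper value outside its range is refused whole. The fingers move at their own pace and stop on an object; "newtons" is the grip in N (left out, the last holds). Time passes only in rows, so rows that repeat a pose let the fingers close. It gives the time, the measured TCP pose, the force, the opening and the grip force at its end, in the units of the state.
- robot.state(): the state, without advancing time (a new reading comes with each control period).
- robot.get_image(name): name is "scene" or "top"; returns a dict with "frame" (384x512x3 uint8, blue, green, red), "range_z" (384x512 float32, mm along the optical axis (not along the pixel's ray), 0 where there is no reading), "K" (3x3 intrinsics, pixels), "extrinsics" (4x4, takes a point from camera to world coordinates). Camera axes: x right, y up, looking along -z (the intrinsics and any distortion apply to the point x, -y, -z); pixel columns grow to the right and rows downward; lengths in mm; the calibration is good to about 2 mm. A picture is of the moment at which its call begins.
- robot.finish_job(): hands the job in; it is judged then, once.
The state is a dict: "clock": time; "q": joint angles; "joint_vel": joint speeds; "joint_torque": joint torques, N m; "position": TCP position; "eef_rot": TCP orientation; "contact_force": force on the tool from outside, world axes, zero at the start; "moment": the same for the moment, N m; "grip_width": finger opening in mm; "gripper_force": force on a finger pad.
Only numpy, scipy, OpenCV 4.12 (cv2) and the standard library are available. Lean on these libraries where they do the work, as an engineer would, in place of code of your own. Each camera call takes 0.05 s, during which the arm holds its last target. There are 200 camera calls.

## Task

Three loose steel lids lie on the worktop beside the stacked baskets; find the one that fits the neck of the steel flask, set it on the neck with its grip bar across the flask's handle, and screw it clockwise (seen from above) until it is fully home, sitting flat on the flask's shoulder with its grip bar in line with the flask's handle. Leave the other two lids where they lie, and let go of the flask's lid when done.

Things in the scene. Friction and masses are not known exactly. Their poses are not given: they have to be found in the camera images.
- flask: Squat upright steel flask, fixed fast (it neither moves nor turns) in the upper blue basket of the stack, its underside 75 mm above the worktop. Origin: centre of its underside; z up; x points level from its axis to its one loop handle. Body 90 mm across, flat shoulder 130 mm above the origin; the handle reaches 83 mm out from the axis, 57 to 119 mm up.
- flask_neck (a point): Centre of the flask's shoulder, foot of the neck; axes as the flask. Neck 40 mm across, coned from 20 mm up to its top 31 mm up; two opposite lugs, 54 mm across, 9 to 18 mm up. The fitting lid drops to the shoulder with its bar 40 to 110 deg (best 75) counterclockwise of flask x, then turns freely clockwise to a stop at -3 deg. At other angles it stays about 14 mm high on the lugs.
- lid_small: Loose steel lid, a cap open below with a straight upright grip bar across its flat top; lies open side down on the worktop. 50 mm outside, 44 mm inside diameter, cap 39 mm high; bar 12 mm thick, 42 long, 26 high (its top 65 mm above the rim). 60 g. Origin: centre of the rim's underside; z up; x along the bar.
- lid_medium: Loose steel lid of the same shape, open side down. 70 mm outside, 62 mm inside diameter, cap 39 mm high, hollow 35 mm deep; bar 12 mm thick, 62 long, 26 high (its top 65 mm above the rim). Two inner lugs at the rim under the bar's two ends, 48 mm apart, 12 wide, 6 high; a half turn changes nothing. About 90 g. Origin: centre of the rim's underside; z up; x along the bar.
- lid_large: Loose steel lid of the same shape, open side down. 92 mm outside, 84 mm inside diameter (it would slip over the flask's lugs without catching), cap 39 mm high; bar 12 mm thick, 84 long, 26 high (its top 65 mm above the rim). 130 g. Origin: centre of the rim's underside; z up; x along the bar.
Mind the look-alikes: they are no part of the job. Leave any green or pink look-alike of the lid_medium alone.

How it is judged (in metres and radians):
At the end, for the whole second after the job is handed in: The medium lid sits down on the flask's shoulder (rim within 6 mm of it, centred within 10 mm, tilted less than about 10 degrees), screwed round so that its grip bar is within 17 degrees of the handle's direction, at rest; the small and large lids are within 40 mm of where they started (horizontal distance between lid_medium and flask below 0.01 m and z of lid_medium in the frame of flask between 0.124 and 0.136 m and angle between lid_medium's own z axis and vertical below 0.17 rad and angle between the x axis of lid_medium and the x axis of flask, either way round below 0.3 rad and linear speed of lid_medium below 0.02 m/s and distance of each of lid_small, lid_large from where it was at the start of the episode below 0.04 m); the robot touches nothing.
It also fails if it takes over 48 s, if anything falls off the work surface, if the arm or the gripper's body presses on something with over 40 N, if the wrist force passes 120 N, or if a joint passes its speed limit or range.

## Working session

There is one attempt and no reset: what is moved stays moved. The work goes in short steps, Python scripts to look and compute and a tool call to move; the robot and the scene stay as the last step left them, time stands still between calls to the robot, and variables do not carry over. Pictures are saved under pics/ and viewed, at most 10 in all, crops included, and the job is handed in when it is done.

Besides the shell and the picture viewer there is one more tool, called by a JSON object that holds its "op" and its "data". arm_command: Moves the arm, as the interface text tells. Its arguments: {"type":"object","properties":{"motion":{"type":"string"},"newtons":{"type":"number"}},"required":["motion"]}

```bash
mkdir -p pics; python3 - <<'E'
from cell import robot
import cv2,numpy as np,pickle
d={n:robot.get_image(n) for n in("scene","top")}
pickle.dump(d,open('d0.pkl','wb'))
for n in d:
    cv2.imwrite(f'pics/{n}0.png',d[n]['frame']);print(n,d[n]['K'].tolist(),np.round(d[n]['extrinsics'],3).tolist(),[k for k in d[n]], (d[n]['range_z']>0).mean())
print(robot.state())
E
```

```text
scene [[458.3642377936898, 0.0, 261.6538814905479], [0.0, 458.3642377936898, 201.26566010060287], [0.0, 0.0, 1.0]] [[-0.457, -0.466, 0.758, 1476.039], [0.889, -0.257, 0.379, 374.077], [0.018, 0.847, 0.531, 764.136], [0.0, 0.0, 0.0, 1.0]] ['frame', 'range_z', 'K', 'extrinsics'] 0.9958852132161459
top [[481.40008412442086, 0.0, 251.3613614230553], [0.0, 481.40008412442086, 192.18883847868204], [0.0, 0.0, 1.0]] [[0.025, 0.997, -0.066, 511.644], [-1.0, 0.024, -0.016, -73.542], [-0.014, 0.067, 0.998, 1367.514], [0.0, 0.0, 0.0, 1.0]] ['frame', 'range_z', 'K', 'extrinsics'] 0.9957987467447916
{'clock': 0.1, 'q': array([ 1.08137852e+00,  3.00422051e-01,  1.52150292e+00,  3.29857342e-05,
        1.32069397e+00, -6.66375449e-02]), 'joint_vel': array([ 0.00021567, -0.0009893 , -0.00196442,  0.0001125 , -0.0006131 ,
        0.00032525]), 'joint_torque': array([ 1.01883703e-03, -5.44377565e+01, -3.62371159e+01, -4.17124443e-05,
        3.03394161e-03, -2.61319184e-05]), 'position': array([225.59047227, 501.40175327, 244.78127442]), 'eef_rot': array([-3.14057077e+00, -1.00219087e-04,  2.71880416e+00]), 'contact_force': array([-1.01847765,  0.0343064 , -0.4066351 ]), 'moment': array([-0.0068037 ,  0.03307034, -0.00668626]), 'gripper_force': 0.0, 'grip_width': 85.23535679010051}
```

View pics/scene0.png

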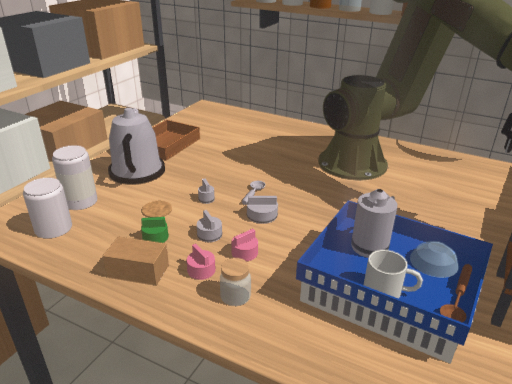

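View pics/top0.png

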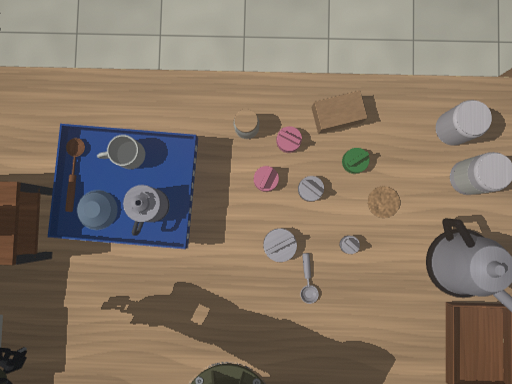

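The top view shows three grey lids: large at (280,245), medium at (312,188) and small at (350,244). The pink ones at (289,139) and (266,179) and the green one at (356,160) are look-alikes. The flask is at (142,205), with its handle pointing toward about (138,230). In the scene view the medium lid is at (209,228) and the flask at (375,220). I'll confirm the medium lid with a crop and measure it.

```bash
cat > h.py <<'E'
import numpy as np,cv2,pickle
def cloud(im):
    z=im['range_z'];K=im['K'];v,u=np.mgrid[:z.shape[0],:z.shape[1]]
    P=np.stack([(u-K[0,2])*z/K[0,0],-(v-K[1,2])*z/K[1,1],-z],-1)
    E=im['extrinsics'];W=P@E[:3,:3].T+E[:3,3];W[z<=0]=np.nan;return W
def ray(im,u,v,h):
    K=im['K'];E=im['extrinsics'];r=E[:3,:3]@np.array([(u-K[0,2])/K[0,0],-(v-K[1,2])/K[1,1],-1.]);o=E[:3,3]
    return o+r*(h-o[2])/r[2]
def proj(im,p):
    E=im['extrinsics'];c=E[:3,:3].T@(np.array(p)-E[:3,3]);K=im['K'];return np.array([K[0,2]-K[0,0]*c[0]/c[2],K[1,2]+K[1,1]*c[1]/c[2]])
E
python3 - <<'E'
from h import *
d=pickle.load(open('d0.pkl','rb'))
for n in d:
    W=cloud(d[n]);np.set_printoptions(precision=1,suppress=True)
    hsv=cv2.cvtColor(d[n]['frame'],cv2.COLOR_BGR2HSV)
    boxes={'scene':dict(small=(190,175,220,206),med=(192,205,226,244),large=(242,190,282,224),flask=(350,185,400,255)),
     'top':dict(small=(335,230,365,258),med=(293,170,330,206),large=(258,222,302,266),flask=(118,180,172,240))}[n]
    for k,(a,b,c,e) in boxes.items():
        w=W[b:e,a:c].reshape(-1,3);h=hsv[b:e,a:c].reshape(-1,3)
        if k!='flask':
            s=w[(w[:,2]>10)&(h[:,1]<90)]
            cap=s[(s[:,2]>33)&(s[:,2]<45)];bar=s[s[:,2]>55]
            hz=np.histogram(s[:,2],bins=range(10,75,5))[0]
            q=(cap if n=='top' else s)[:,:2].astype(np.float32)
            print(n,k,len(s),hz,'cap circle',cv2.minEnclosingCircle(q),'bar',np.nanmedian(bar,0),cv2.minAreaRect(bar[:,:2].astype(np.float32)))
        else:
            s=w[(w[:,2]>100)];print(n,k,np.histogram(s[:,2],bins=range(100,250,10))[0])
            for lo,hi in((120,190),(196,212),(215,230),(228,245)):
                q=s[(s[:,2]>lo)&(s[:,2]<hi)]
                if len(q): print(lo,hi,len(q),np.median(q,0),q.min(0),q.max(0),cv2.minEnclosingCircle(q[:,:2].astype(np.float32)))
A=d['top']['frame'];S=d['scene']['frame']
c=[cv2.resize(x,(400,300),interpolation=cv2.INTER_CUBIC) for x in(A[158:218,272:352],A[175:247,100:196],S[195:249,165:237],S[180:252,330:426])]
cv2.imwrite('pics/crop.png',np.vstack([np.hstack(c[:2]),np.hstack(c[2:])]))
E
```

```text
scene small 275 [28 22 23 16 26 42 53 11  8  8 15 22] cap circle ((465.2688293457031, -326.81109619140625), 27.842483520507812) bar [ 469.3 -324.8   65. ] ((466.1657409667969, -325.9782409667969), (42.4511604309082, 11.425891876220703), 47.76673126220703)
scene med 547 [ 40  35  34  41  35 111 128  14  20  16  33  40] cap circle ((616.6297607421875, -215.23455810546875), 37.54767990112305) bar [ 621.7 -214.    64.5] ((615.5242309570312, -218.89181518554688), (67.6367416381836, 13.058280944824219), 52.340328216552734)
scene large 793 [ 53  77  69  50  38 136 140  36  46  37  50  60] cap circle ((428.39178466796875, -159.56051635742188), 87.26731872558594) bar [ 460.8 -133.6   64.1] ((458.18585205078125, -134.52525329589844), (18.282516479492188, 81.80351257324219), 30.60710906982422)
scene flask [172 169 149 135 153 227 140 146 155 149 492  64 117  92]
120 190 1105 [595.7 223.3 154.9] [444.7 120.7 120. ] [684.2 291.4 190. ] ((552.445068359375, 206.02536010742188), 137.23387145996094)
196 212 564 [577.6 218.7 206.2] [517.1 166.4 196. ] [603.4 255.6 212. ] ((559.0343017578125, 210.58123
[... 990 characters left out ...]
6.2188720703125, -134.62428283691406), (12.345696449279785, 81.88526916503906), 29.034631729125977)
top flask [ 23  27  16  35  63  30  27  32  58  64 752  53 147 119]
120 190 261 [531.1 178.9 154.6] [477.5 165.5 120.1] [598.8 236.3 190. ] ((538.3749389648438, 215.9155731201172), 63.10470199584961)
196 212 785 [555.2 205.4 205.1] [507.6 166.1 196.1] [600.6 255.8 211.7] ((553.5906982421875, 211.88722229003906), 47.235206604003906)
215 230 180 [555.7 208.  224.7] [529.2 189.1 215.2] [582.2 233.1 229.9] ((555.8264770507812, 210.36146545410156), 27.341873168945312)
228 245 152 [554.9 208.9 233.4] [536.3 193.4 228.3] [571.8 227.4 240.5] ((554.5010375976562, 209.8035430908203), 18.391433715820312)
```

View pics/crop.png

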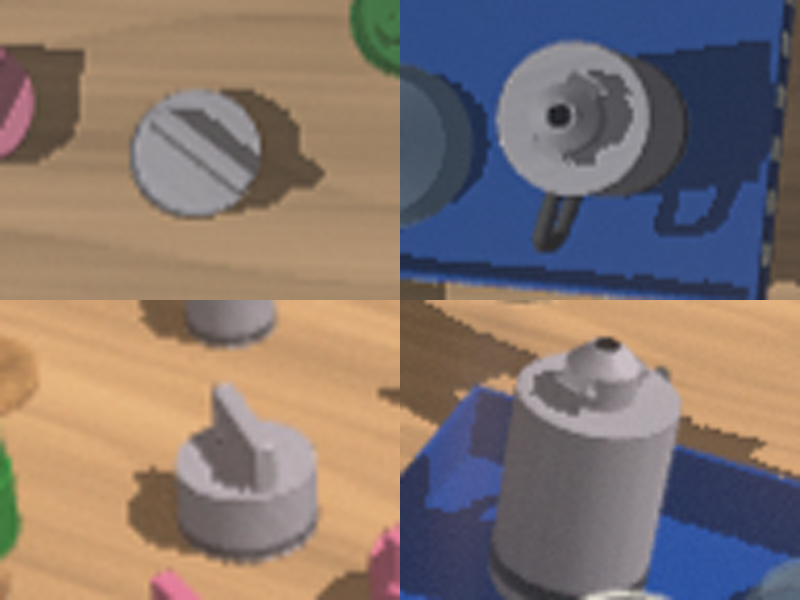

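The medium lid at top (312,188) is plain grey steel and measures 70 mm across, so it is the fitting lid. The flask neck is at top (142,205) and its dark handle hangs below it. Next I'll get the handle direction and plan the moves.

```bash
cat >> h.py <<'E'
from scipy.spatial.transform import Rotation as Ro
def plan(state,x,y,z,yawdeg):
    R=Ro.from_euler('xyz',state['eef_rot']);T=Ro.from_euler('xyz',[np.pi,0,np.deg2rad(yawdeg)])
    s=R.inv().apply(np.array([x,y,z])-state['position']);r=(R.inv()*T).as_rotvec()
    print('at',np.round(state['position'],1),np.round(np.rad2deg(state['eef_rot']),1),'q6',round(float(state['q'][5]),2),'t',state['clock'],'-> shift',np.round(s,1),'turn',np.round(r,3),'dist',round(float(np.linalg.norm(s))))
E
python3 - <<'E'
from h import *
from cell import robot
from scipy.optimize import least_squares
d=pickle.load(open('d0.pkl','rb'))
np.set_printoptions(precision=1,suppress=True)
for n in d:
    W=cloud(d[n]).reshape(-1,3);rr=np.hypot(W[:,0]-556,W[:,1]-211)
    sh=W[(abs(W[:,2]-205)<3)&(rr<52)]
    hull=cv2.convexHull(sh[:,:2].astype(np.float32))[:,0]
    f=least_squares(lambda p:np.hypot(hull[:,0]-p[0],hull[:,1]-p[1])-p[2],[556,211,45],loss='soft_l1').x
    h=W[(rr>53)&(rr<90)&(W[:,2]>125)&(W[:,2]<200)]
    print(n,'shoulder z',np.median(sh[:,2]),'circle',f,'handle pts',len(h))
    a=np.rad2deg(np.arctan2(h[:,1]-f[1],h[:,0]-f[0]))%360
    print(np.histogram(a,bins=range(0,361,20))[0])
    k=(a>120)&(a<220)
    if k.sum()>3: print('handle angle',np.median(a[k]),a[k].std(),np.median(h[k],0),h[k].min(0),h[k].max(0))
plan(robot.state(),615,-218,250,53.3)
E
```

```text
scene shoulder z 206.36044127470473 circle [557.9 210.6  44.8] handle pts 9
[0 0 0 0 0 0 0 2 7 0 0 0 0 0 0 0 0 0]
handle angle 162.5727943579322 2.0834008154494574 [487.  232.5 190.7] [481.5 228.5 185.3] [495.3 236.9 193.4]
top shoulder z 205.19658885186698 circle [556.1 211.1  44.3] handle pts 93
[ 0  0  0  0  0  0  0  5 88  0  0  0  0  0  0  0  0  0]
handle angle 164.77074176639832 2.5084847438424984 [492.3 229.1 181.1] [477.5 222.5 135.8] [505.1 236.3 194.1]
at [225.6 501.4 244.8] [-179.9   -0.   155.8] q6 -0.07 t 0.1 -> shift [-650.3 -496.3   -4.8] turn [-0.   0.   1.8] dist 818
```

{"op": "arm_command", "data": {"motion": "0 -40 -30 -40 0 0 0.1; 0 -650 -496 -60 0 0 1.79; 0 -650 -496 -60 0 0 1.79; 0 -650 -496 -60 0 0 1.79; 0 -650 -496 -60 0 0 1.79; 0 -650 -496 -60 0 0 1.79; 0 -650 -496 -60 0 0 1.79; 0 -650 -496 -60 0 0 1.79", "newtons": 60}}

```text
clock: 0.77
position: [380.4, 214.8, 284.0]
eef_rot: [-3.142, -0.0, 1.738]
contact_force: [1.1, 0.1, -0.7]
grip_width: 85.6
gripper_force: 0.0
```

```bash
python3 -c "
from h import *
from cell import robot
plan(robot.state(),615,-218,200,53.3)"
```

```text
at [380.4 214.8 284. ] [-180.    -0.    99.6] q6 0.26 t 0.7667 -> shift [-465.8  159.4   84. ] turn [-0.    -0.     0.808] dist 499
```

{"op": "arm_command", "data": {"motion": "60 -460 160 30 0 0 0.8; 60 -460 160 30 0 0 0.8; 60 -460 160 30 0 0 0.8; 60 -460 160 30 0 0 0.8; 60 -460 160 30 0 0 0.8; 60 -460 160 30 0 0 0.8; 60 -460 160 30 0 0 0.8; 60 -460 160 30 0 0 0.8"}}

```text
clock: 1.43
position: [542.3, -76.1, 263.0]
eef_rot: [-3.141, 0.0, 0.94]
contact_force: [0.8, 2.2, 0.7]
grip_width: 65.6
gripper_force: 0.0
```

{"op": "arm_command", "data": {"motion": "60 0 0 0 0 0 0; 60 0 0 0 0 0 0"}}

```text
clock: 1.6
position: [541.9, -75.6, 262.3]
eef_rot: [-3.14, 0.001, 0.941]
contact_force: [-0.2, 0.7, -0.4]
grip_width: 65.2
gripper_force: 0.0
```

```bash
python3 -c "
from h import *
from cell import robot
plan(robot.state(),615,-218,110,53.3)"
```

```text
at [541.9 -75.6 262.3] [-179.9    0.    53.9] q6 0.42 t 1.6 -> shift [-72.  143.2 152.1] turn [-0.002  0.001  0.011] dist 221
```

{"op": "arm_command", "data": {"motion": "90 -72 143 60 0 0 0.01; 90 -72 143 60 0 0 0.01; 90 -72 143 60 0 0 0.01; 90 -72 143 60 0 0 0.01; 90 -72 143 60 0 0 0.01; 90 -72 143 150 0 0 0.01; 90 -72 143 150 0 0 0.01; 90 -72 143 150 0 0 0.01"}}

```text
clock: 2.27
position: [612.6, -213.9, 106.5]
eef_rot: [-3.132, 0.002, 0.935]
contact_force: [-0.3, -0.8, -2.0]
grip_width: 55.4
gripper_force: 0.0
```

{"op": "arm_command", "data": {"motion": "90 0 0 0 0 0 0; 90 0 0 0 0 0 0"}}

```text
clock: 2.43
position: [616.1, -215.6, 115.7]
eef_rot: [3.14, -0.001, 0.935]
contact_force: [0.2, 0.6, 0.5]
grip_width: 55.5
gripper_force: 0.0
```

```bash
python3 -c "
from h import *
from cell import robot
im=robot.get_image('scene');c=im['frame'][140:260,130:330]
cv2.imwrite('pics/pre.png',cv2.resize(c,None,fx=4,fy=4,interpolation=cv2.INTER_CUBIC))
plan(robot.state(),615,-218,57,53.3)"
```

```text
at [ 616.5 -215.9  116.6] [ 1.798e+02 -1.000e-01  5.350e+01] q6 0.24 t 2.4833 -> shift [-2.6 -0.2 59.6] turn [ 0.004 -0.001  0.004] dist 60
```

View pics/pre.png

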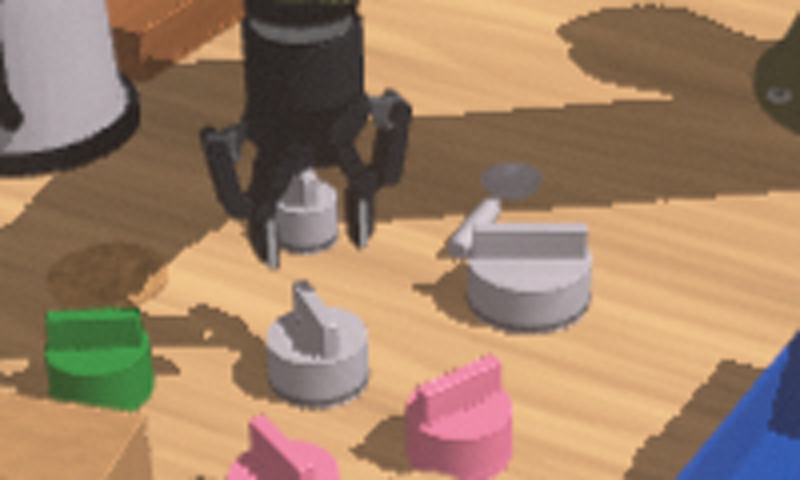

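The open fingers straddle the medium lid's bar at crop (315,325), about 75 mm above it. I'll descend and grip.

{"op": "arm_command", "data": {"motion": "90 -2.5 0 20 0 0 0; 90 -2.5 0 40 0 0 0; 90 -2.5 0 50 0 0 0; 90 -2.5 0 55 0 0 0; 90 -2.5 0 55 0 0 0; 90 -2.5 0 55 0 0 0"}}

```text
clock: 2.98
position: [614.5, -218.3, 60.0]
eef_rot: [3.14, -0.0, 0.934]
contact_force: [0.6, 0.5, -0.1]
grip_width: 55.3
gripper_force: 0.0
```

```bash
python3 -c "
from h import *
from cell import robot
plan(robot.state(),615,-218,57,53.3)"
```

```text
at [ 614.5 -218.3   60. ] [179.9  -0.   53.5] q6 0.24 t 2.9833 -> shift [0.5 0.2 3. ] turn [ 0.002 -0.     0.004] dist 3
```

{"op": "arm_command", "data": {"motion": "120 0 0 3 0 0 0; 180 0 0 3 0 0 0; 255 0 0 3 0 0 0; 255 0 0 3 0 0 0; 255 0 0 3 0 0 0; 255 0 0 3 0 0 0; 255 0 0 3 0 0 0; 255 0 0 3 0 0 0", "newtons": 60}}

```text
clock: 3.65
position: [614.1, -218.2, 55.9]
eef_rot: [3.141, -0.0, 0.934]
contact_force: [-0.2, 0.8, 6.1]
grip_width: 10.9
gripper_force: 59.4
```

{"op": "arm_command", "data": {"motion": "255 0 0 0 0 0 0; 255 0 0 0 0 0 0; 255 0 0 -20 0 0 0; 255 0 0 -40 0 0 0; 255 0 0 -40 0 0 0"}}

```text
clock: 4.07
position: [615.1, -218.7, 99.0]
eef_rot: [3.137, -0.001, 0.934]
contact_force: [1.1, -0.0, 0.5]
grip_width: 11.0
gripper_force: 58.7
```

```bash
python3 -c "
from h import *
from cell import robot
plan(robot.state(),557,211,325,59.5)"
```

```text
at [ 615.1 -218.7   99. ] [ 1.797e+02 -1.000e-01  5.350e+01] q6 0.24 t 4.0667 -> shift [ 311.1 -301.2 -227. ] turn [ 0.005 -0.001 -0.105] dist 489
```

{"op": "arm_command", "data": {"motion": "255 0 0 -230 0 0 0; 255 0 0 -230 0 0 0; 255 0 0 -230 0 0 0; 255 0 0 -230 0 0 0; 255 0 0 -230 0 0 0; 255 310 -300 -230 0 0 -0.1; 255 310 -300 -230 0 0 -0.1; 255 310 -300 -230 0 0 -0.1"}}

```text
clock: 4.73
position: [596.8, -93.4, 309.4]
eef_rot: [-3.141, 0.0, 1.033]
contact_force: [1.9, -0.0, -0.7]
grip_width: 10.7
gripper_force: 58.9
```

```bash
python3 -c "
from h import *
from cell import robot
plan(robot.state(),557,211,325,59.5)"
```

```text
at [596.8 -93.4 309.4] [-180.     0.    59.2] q6 0.32 t 4.7333 -> shift [ 241.  -190.1  -15.5] turn [-0.001  0.    -0.005] dist 307
```

{"op": "arm_command", "data": {"motion": "255 120 -95 -15 0 0 0; 255 241 -190 -15 0 0 0; 255 241 -190 -15 0 0 0; 255 241 -190 -15 0 0 0; 255 241 -190 -15 0 0 0; 255 241 -190 -15 0 0 0; 255 241 -190 -15 0 0 0; 255 241 -190 -15 0 0 0"}}

```text
clock: 5.4
position: [556.2, 214.4, 324.2]
eef_rot: [-3.14, 0.0, 1.037]
contact_force: [-0.3, -0.1, -1.8]
grip_width: 10.8
gripper_force: 58.9
```

{"op": "arm_command", "data": {"motion": "255 0 0 0 0 0 0; 255 0 0 0 0 0 0; 255 0 0 0 0 0 0"}}

```text
clock: 5.65
position: [557.6, 209.2, 324.3]
eef_rot: [-3.141, 0.001, 1.033]
contact_force: [0.2, -0.4, -1.4]
grip_width: 11.2
gripper_force: 58.9
```

```bash
python3 - <<'E'
from h import *
from cell import robot
np.set_printoptions(precision=1,suppress=True)
plan(robot.state(),557,211,325,59.5)
for n in('scene','top'):
    im=robot.get_image(n);pickle.dump(im,open(f'd1{n}.pkl','wb'))
    u,v=proj(im,[557,211,260]).astype(int);print(n,u,v)
    cv2.imwrite(f'pics/hold_{n}.png',cv2.resize(im['frame'][v-50:v+60,u-70:u+70],None,fx=5,fy=5,interpolation=cv2.INTER_CUBIC))
    W=cloud(im).reshape(-1,3);s=W[np.hypot(W[:,0]-557,W[:,1]-211)<50]
    print(np.histogram(s[:,2],bins=range(190,350,10))[0])
E
```

```text
at [557.6 209.2 324.3] [-180.     0.1   59.2] q6 0.83 t 5.65 -> shift [ 1.2 -1.4 -0.7] turn [-0.  0. -0.] dist 2
scene 380 182
[142 491  74 108  93   1   0   1 126 130 135 284  99 102 127]
top 135 201
[ 41 370  10   0   0   0   0   1  27  29  29 164  31  18  42]
```

View pics/hold_scene.png

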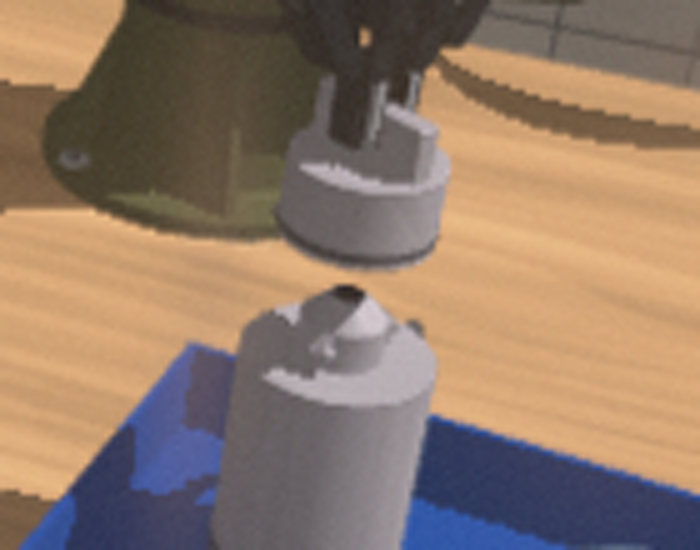

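The lid hangs at crop (362,190), held by its bar over the neck tip at (350,295). I'll check its tilt and offset within the same view.

```bash
python3 - <<'E'
from h import *
from scipy.optimize import least_squares
np.set_printoptions(precision=3,suppress=True)
fit=lambda q,r:least_squares(lambda p:np.hypot(q[:,0]-p[0],q[:,1]-p[1])-r,[557,211],loss='soft_l1').x
for n in('scene','top'):
    im=pickle.load(open(f'd1{n}.pkl','rb'));W=cloud(im).reshape(-1,3);rr=np.hypot(W[:,0]-557,W[:,1]-211)
    hsv=cv2.cvtColor(im['frame'],cv2.COLOR_BGR2HSV).reshape(-1,3)
    t=W[(rr<42)&(abs(W[:,2]-306)<6)&(hsv[:,2]>90)]
    for _ in range(3):
        A=np.c_[t[:,:2]-[557,211],np.ones(len(t))];c,*_=np.linalg.lstsq(A,t[:,2],rcond=None);e=abs(t[:,2]-A@c);t=t[e<max(1.,2*e.std())]
    print(n,'cap top plane',c,len(t),'top circ',fit(cv2.convexHull(t[:,:2].astype(np.float32))[:,0],35))
    if n=='scene':
        s=W[(rr<48)&(W[:,2]>275)&(W[:,2]<300)];print('lid wall',fit(s,35), 'rim z',W[(rr<48)&(W[:,2]>250),2].min())
        s=W[(rr<52)&(W[:,2]>150)&(W[:,2]<200)&(W[:,0]>557)];print('flask wall',fit(s,45))
        s=W[(rr<25)&(W[:,2]>213)&(W[:,2]<222)];print('neck?',fit(s,24))
E
```

```text
scene cap top plane [ -0.046  -0.009 309.222] 147 top circ [559.794 209.733]
lid wall [558.345 209.263] rim z 269.0851634996549
flask wall [555.705 210.451]
neck? [553.937 206.455]
top cap top plane [ -0.009  -0.093 305.468] 57 top circ [558.856 212.214]
```

{"op": "arm_command", "data": {"motion": "255 0.8 -2.2 15 0 0 0; 255 0.8 -2.2 28 0 0 0; 255 0.8 -2.2 34 0 0 0; 255 0.8 -2.2 38 0 0 0; 255 0.8 -2.2 42 0 0 0; 255 0.8 -2.2 45 0 0 0; 255 0.8 -2.2 45 0 0 0"}}

```text
clock: 6.33
position: [556.0, 211.5, 279.8]
eef_rot: [-3.141, 0.0, 1.033]
contact_force: [0.7, 0.7, -1.7]
grip_width: 10.8
gripper_force: 58.9
```

```bash
python3 -c "
from h import *
from cell import robot
plan(robot.state(),556,211,261,59.5);print(robot.state()['contact_force'],robot.state()['moment'])"
```

```text
at [556.  211.5 279.8] [-180.     0.    59.2] q6 0.84 t 6.3333 -> shift [-0.4  0.2 18.8] turn [-0.     0.    -0.005] dist 19
[ 0.69742602  0.73186684 -1.74633915] [ 0.00127685 -0.02073054 -0.05279164]
```

Rim is about 19 mm above the shoulder, just before the lug level, with no contact. I'll continue gently.

{"op": "arm_command", "data": {"motion": "255 0 0 4 0 0 0; 255 0 0 7 0 0 0; 255 0 0 9 0 0 0; 255 0 0 11 0 0 0; 255 0 0 12 0 0 0; 255 0 0 12 0 0 0"}}

```text
clock: 6.83
position: [555.9, 211.7, 267.8]
eef_rot: [-3.141, 0.0, 1.034]
contact_force: [0.9, 1.7, -0.8]
grip_width: 10.9
gripper_force: 58.9
```

{"op": "arm_command", "data": {"motion": "255 0 0 2 0 0 0; 255 0 0 4 0 0 0; 255 0 0 5 0 0 0; 255 0 0 5 0 0 0; 255 0 0 5 0 0 0"}}

```text
clock: 7.25
position: [556.0, 211.7, 263.0]
eef_rot: [-3.142, 0.0, 1.034]
contact_force: [-0.0, -0.3, -0.6]
grip_width: 10.8
gripper_force: 58.9
```

{"op": "arm_command", "data": {"motion": "255 0 0 1 0 0 0; 255 0 0 1.5 0 0 0; 255 0 0 1.5 0 0 0"}}

```text
clock: 7.5
position: [556.0, 211.6, 261.4]
eef_rot: [-3.141, 0.0, 1.034]
contact_force: [-0.2, -1.1, -0.2]
grip_width: 10.7
gripper_force: 58.9
```

{"op": "arm_command", "data": {"motion": "255 0 0 0.5 0 0 0.08; 255 0 0 0.5 0 0 0.16; 255 0 0 0.5 0 0 0.24; 255 0 0 0.5 0 0 0.32; 255 0 0 0.5 0 0 0.4; 255 0 0 0.5 0 0 0.48; 255 0 0 0.5 0 0 0.56; 255 0 0 0.5 0 0 0.64"}}

```text
clock: 8.17
position: [556.0, 211.7, 261.1]
eef_rot: [3.142, -0.0, 0.39]
contact_force: [0.4, -0.3, -0.5]
grip_width: 10.8
gripper_force: 58.9
```

{"op": "arm_command", "data": {"motion": "255 0 0 0 0 0 0.08; 255 0 0 0 0 0 0.16; 255 0 0 0 0 0 0.24; 255 0 0 0 0 0 0.32; 255 0 0 0 0 0 0.4; 255 0 0 0 0 0 0.48; 255 0 0 0 0 0 0.56; 255 0 0 0 0 0 0.6"}}

```text
clock: 8.83
position: [556.0, 211.7, 261.0]
eef_rot: [3.142, 0.0, -0.211]
contact_force: [-0.2, -0.1, -0.8]
grip_width: 11.0
gripper_force: 58.9
```

{"op": "arm_command", "data": {"motion": "255 0 0 0.5 0 0 0.03; 255 0 0 0.5 0 0 0.05; 255 0 0 0.5 0 0 0.06; 255 0 0 0.5 0 0 0.06"}}

```text
clock: 9.17
position: [556.1, 211.7, 260.9]
eef_rot: [-3.141, -0.001, -0.266]
contact_force: [0.3, 0.2, 2.8]
grip_width: 10.9
gripper_force: 59.4
```

```bash
python3 -c "
from h import *
from cell import robot
plan(robot.state(),556,211,261,-15.5);print(robot.state()['contact_force'],robot.state()['moment'])"
```

```text
at [556.1 211.7 260.9] [-180.    -0.   -15.3] q6 2.14 t 9.1667 -> shift [ 0.1  0.7 -0.1] turn [-0.    -0.001  0.004] dist 1
[0.25167917 0.22685339 2.78037461] [ 0.00372397  0.05212134 -0.0302295 ]
```

It is now resting on the shoulder. A small extra turn will find the stop.

{"op": "arm_command", "data": {"motion": "255 0 0 0 0 0 0.02; 255 0 0 0 0 0 0.04; 255 0 0 0 0 0 0.04; 255 0 0 0 0 0 0.04"}}

```text
clock: 9.5
position: [556.1, 211.7, 260.9]
eef_rot: [-3.141, -0.001, -0.306]
contact_force: [-0.5, 0.8, 5.8]
grip_width: 10.8
gripper_force: 59.8
```

```bash
python3 -c "
from cell import robot
s=robot.state();print(s['eef_rot'],s['contact_force'],s['moment'])"
```

```text
[-3.14117890e+00 -5.36041742e-04 -3.06422781e-01] [-0.53518462  0.76120104  5.77704763] [ 0.0491965   0.07819246 -0.12831393]
```

{"op": "arm_command", "data": {"motion": "200 0 0 0 0 0 0; 150 0 0 0 0 0 0; 120 0 0 0 0 0 0; 120 0 0 0 0 0 0; 120 0 0 0 0 0 0; 120 0 0 -10 0 0 0; 120 0 0 -30 0 0 0; 120 0 0 -60 0 0 0"}}

```text
clock: 10.17
position: [555.4, 211.5, 319.8]
eef_rot: [3.139, 0.003, -0.306]
contact_force: [0.4, 0.1, 0.2]
grip_width: 45.3
gripper_force: 0.0
```

{"op": "arm_command", "data": {"motion": "120 0 0 -60 0 0 0; 120 100 0 -100 0 0 0; 120 180 0 -100 0 0 0; 120 180 0 -100 0 0 0; 120 180 0 -100 0 0 0; 120 180 0 -100 0 0 0; 120 180 0 -100 0 0 0; 120 180 0 -100 0 0 0"}}

```text
clock: 10.83
position: [729.6, 155.8, 419.1]
eef_rot: [3.141, 0.001, -0.308]
contact_force: [-0.2, -0.3, -0.8]
grip_width: 45.3
gripper_force: 0.0
```

```bash
python3 - <<'E'
from h import *
from cell import robot
np.set_printoptions(precision=2,suppress=True)
C=[]
for n in('scene','top'):
    im=robot.get_image(n);u,v=proj(im,[557,211,240]).astype(int)
    C.append(cv2.resize(im['frame'][v-40:v+40,u-50:u+50],(400,320),interpolation=cv2.INTER_CUBIC))
    W=cloud(im).reshape(-1,3);rr=np.hypot(W[:,0]-557,W[:,1]-211)
    hsv=cv2.cvtColor(im['frame'],cv2.COLOR_BGR2HSV).reshape(-1,3)
    b=W[(rr<40)&(W[:,2]>262)&(W[:,2]<280)];t=W[(rr<37)&(abs(W[:,2]-244)<6)]
    print(n,'bar',cv2.minAreaRect(b[:,:2].astype(np.float32)),np.percentile(b[:,2],95),'cap z',np.median(t[:,2]),cv2.minEnclosingCircle(t[:,:2].astype(np.float32)))
cv2.imwrite('pics/end.png',np.hstack(C));s=robot.state();print(s['clock'],s['position'],s['contact_force'],s['grip_width'])
E
```

```text
scene bar ((560.2803344726562, 209.8136444091797), (14.272225379943848, 62.9539794921875), 71.83415985107422) 272.5206352548158 cap z 245.2582923225831 ((558.966064453125, 209.92588806152344), 35.7591552734375)Traceback (most recent call last):
  File "<stdin>", line 11, in <module>
    return _quantile_unchecked(
        a, q, axis, out, overwrite_input, method, keepdims, weights)
    return _ureduce(a,
                    func=_quantile_ureduce_func,
    ...<5 lines>...
                    overwrite_input=overwrite_input,
                    method=method)
    r = func(a, **kwargs)
    result = _quantile(arr,
                       quantiles=q,
    ...<2 lines>...
                       out=out,
                       weights=wgt)
    slices_having_nans = np.isnan(arr[-1, ...])
                                  ~~~^^^^^^^^^
IndexError: index -1 is out of bounds for axis 0 with size 0
```

The scene view shows the cap top at 245 mm (244 expected) and the bar at 162° against the handle at about 164.5°. The lid is centred within about 3 mm and let go. The top view is blocked by the arm, but the scene measurement is enough to hand in.

```bash
python3 -c "
from cell import robot
print(robot.finish_job())"
```

```text
the job is handed in; nothing more can be done
None
```

The medium lid is screwed home on the flask's shoulder with its bar about 3° off the handle's direction, released and handed in at about 11 s; the small and large lids were not touched, and the final check used the scene camera only.

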